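Lid the storage jars

ROBOT

A 6-joint arm with a two-finger parallel gripper is mounted at the origin on a cart in front of the work surface, level with it; the furniture and walls round the work are solid. World frame = base frame: x ahead of the robot, y to its left, z up, the work surface at z = 0. Lengths are in m, angles in rad, forces in N, time in s.
With the tool pointing down it reaches from about 0.225 to 0.875 m from the base axis. Payload 3.4 kg.
Tool frame: the origin (TCP) lies at the very end of the fingers, on their centre line; the grasp point (between the pads) lies 19 mm behind it; z points along the fingers, y is the line along which they close (so a half turn about z gives the same grasp; the last joint's range is limited). The gripper opens to 85 mm and grips with 20 to 120 N. Pads are 22 mm wide; open, the fingers measure 114 mm over their backs; the gripper's body (76 mm by 85 mm) begins 54 mm behind the grasp point. The pads swing forward as they close: fully open they stand 13 mm farther back than shut.
Start: joints at [-1.424, 0.276, 1.505, -0, 1.361, -0.121], TCP at [0.152, -0.555, 0.231] pointing down, gripper open.
Joint ranges: [-2.89, 2.89], [-0.75, 2.08], [0.22, 2.7], [-1.18, 4.32], [0.11, 2.71], [-2.7, 2.7]. Speed limits (rad/s): [2.57, 2.57, 3.14, 3.14, 3.14, 3.14].

INTERFACE

Orientations are given as a unit quaternion [w, x, y, z].
In Python, from rig import readout, vision, manip gives the robot as it stands.
- The arm moves only by the shell command python3 -m handwheel 'ROWS' [FORCE]. ROWS is JSON, a list of rows, each a list of 3 entries, a list of its own where there are three numbers: the shift along the tool's x, y, z in mm, then the turn, a rotation vector about the tool's x, y, z in units of 6 degrees (1.0 is 6 degrees), then the closure, from -1 (fully open) to 1 (shut), so that 0 is half open. A call has 1 to 20 rows; each row shifts and turns the commanded pose from where the row before left it, along the tool's axes as they then stand; what a row does not reach is not made up. A row lasts 1/8 s, in which the tool goes at most 62.5 mm and 10.7 degrees, less where a joint would pass 70% of its speed; a pose out of reach is approached as far as the arm can. A call is refused whole if a number of a shift passes 62.5 or a number of a turn 1, either way. A call with a gripper value outside its range is refused whole. The fingers move at their own pace and stop on an object; FORCE is the grip in N (left out, the last holds). Time passes only in rows, so rows that do not move let the fingers close. It gives the time, the measured TCP pose, the force, the opening and the grip force at its end, in the units of the state.
- readout.get_state(): the state, without advancing time (a new reading comes with each control period).
- vision.get_image(name): name is "scene" or "side" or "wrist"; returns the picture (400x640x3 uint8, blue, green, red); there is no depth.
- vision.camera_params(name): a dict with "intrinsics" (3x3 intrinsics, pixels), "rvec" (rotation vector, rad) and "tvec" (3), from world to camera coordinates, as OpenCV has them; the wrist camera has in their place "hand_eye" (4x4, takes a point from camera to tool coordinates, whose origin is the TCP and whose axes are the flange's). Camera axes: x right, y down, z forward; pixel columns grow to the right and rows downward; lengths in m; the calibration is good to about 2 mm. A picture is of the moment at which its call begins: read the wrist's pose just before it. camera_params takes no time and is no camera call.
- manip.sign_off(): hands the job in; it is judged then, once.
The state is a dict: "clock": time; "qpos": joint angles; "qd": joint speeds; "effort": joint torques, N m; "position": TCP position; "ee_rot": TCP orientation; "contact_force": force on the tool from outside, world axes, zero at the start; "moment": the same for the moment, N m; "width": finger opening in m; "gripper_force": force on a finger pad.
Only numpy, scipy, OpenCV 4.12 (cv2) and the standard library are available. Lean on these libraries where they do the work, as an engineer would, in place of code of your own. Each camera call takes 0.05 s, during which the arm holds its last target. There are 200 camera calls.

TASK

Close the three low, open white storage jars: put each wooden lid on the jar whose size it fits, sitting flat on the rim with its plug down in the mouth. Leave the jars standing where they are, and leave the steel strainer lid and the tin alone.

Things in the scene. Friction and masses are not known exactly. Their poses are not given: they have to be found in the camera images.
- jar_small: the small of three low open white ceramic storage jars, round and straight-sided, 58 mm across and 50 mm tall; wall 6 mm, so the mouth is 46 mm wide, inner floor 7 mm up. Origin: centre of its underside on the worktop, z up; rim 50 mm above it. Loose but heavy. A wall cupboard hangs 0.6 m above the rear of the worktop (x over 0.57 m).
- jar_medium: the medium of three low open white ceramic storage jars, round and straight-sided, 76 mm across and 58 mm tall; wall 6 mm, so the mouth is 64 mm wide, inner floor 7 mm up. Origin: centre of its underside on the worktop, z up; rim 58 mm above it. Loose but heavy. A wall cupboard hangs 0.6 m above the rear of the worktop (x over 0.57 m).
- jar_large: the large of three low open white ceramic storage jars, round and straight-sided, 96 mm across and 66 mm tall; wall 6 mm, so the mouth is 84 mm wide, inner floor 7 mm up. Origin: centre of its underside on the worktop, z up; rim 66 mm above it. Loose but heavy. A wall cupboard hangs 0.6 m above the rear of the worktop (x over 0.57 m).
- lid_small: the small of three wooden lids, for the small jar: disc 56 mm across, 10 to 19 mm above the origin; below it a plug 38 mm across, 10 mm deep, tapered; above it a round knob 22 mm across, 19 to 47 mm above the origin. Origin: centre of the plug's underside, z up the knob. Lies upright on its plug. Seated, the disc rests on the rim, origin 40 mm above the jar's; 4 mm of play round the plug.
- lid_medium: the medium of three wooden lids, for the medium jar: disc 74 mm across, 10 to 19 mm above the origin; below it a plug 56 mm across, 10 mm deep, tapered; above it a round knob 22 mm across, 19 to 47 mm above the origin. Origin: centre of the plug's underside, z up the knob. Lies upright on its plug. Seated, the disc rests on the rim, origin 48 mm above the jar's; 4 mm of play round the plug.
- lid_large: the large of three wooden lids, for the large jar: disc 94 mm across, 10 to 19 mm above the origin; below it a plug 76 mm across, 10 mm deep, tapered; above it a round knob 22 mm across, 19 to 47 mm above the origin. Origin: centre of the plug's underside, z up the knob. Lies upright on its plug. Seated, the disc rests on the rim, origin 56 mm above the jar's; 4 mm of play round the plug.
- strainer_lid: bystander: pressed steel sink strainer lid, 86 mm across, 21 mm tall with a small knob; belongs to none of the jars. Origin: centre of its underside.
- tin: bystander: closed round food tin with a ring-pull top and a red label, 75 mm across, 58 mm tall. Origin: centre of its underside.

How it is judged:
By the outcome, as a careful person would: the job done as asked, in the order asked, and still so for the second after the job is handed in, with the robot touching nothing.
It also fails if it takes over 80 s, if anything falls off the work surface, if the arm or the gripper's body presses on something with over 40 N, if the wrist force passes 120 N, or if a joint passes its speed limit or range.

## Working session

There is one attempt and no reset: what is moved stays moved. The work goes in short steps, Python scripts to look and compute and a shell command to move; the robot and the scene stay as the last step left them, time stands still between calls to the robot, and variables do not carry over. Pictures are saved under pics/ and viewed, at most 14 in all, crops included, and the job is handed in when it is done.

```bash
mkdir -p pics; cat > h.py <<'E'
import numpy as np,cv2
from rig import readout,vision,manip
from scipy.spatial.transform import Rotation as R
def tool():
    s=readout.get_state();q=s['ee_rot'];T=np.eye(4);T[:3,:3]=R.from_quat([q[1],q[2],q[3],q[0]]).as_matrix();T[:3,3]=s['position'];return T
def cam(n,T=None):
    p=vision.camera_params(n);K=np.array(p['intrinsics'])
    if n=='wrist':
        M=T@np.array(p['hand_eye'])
    else:
        M=np.eye(4);Rm=cv2.Rodrigues(np.array(p['rvec'],float))[0];M[:3,:3]=Rm.T;M[:3,3]=-Rm.T@np.array(p['tvec'],float).ravel()
    return K,M
def ray(n,uv,z,T=None):
    K,M=cam(n,T);uv=np.atleast_2d(uv).astype(float)
    d=np.c_[uv,np.ones(len(uv))]@np.linalg.inv(K).T@M[:3,:3].T
    o=M[:3,3];return o+d*((z-o[2])/d[:,2])[:,None]
def proj(n,P,T=None):
    K,M=cam(n,T);p=(np.atleast_2d(P)-M[:3,3])@M[:3,:3]@K.T;return p[:,:2]/p[:,2:]
E
python3 - <<'E'
from h import *
T=tool();print(T.round(3))
for n in ['scene','side','wrist']:
    cv2.imwrite(f'pics/{n}0.png',vision.get_image(n));K,M=cam(n,T);print(n,K[0,0],M.round(3))
E
```

```text
[[ 0.964  0.265 -0.     0.152]
 [ 0.265 -0.964  0.002 -0.554]
 [ 0.    -0.002 -1.     0.23 ]
 [ 0.     0.     0.     1.   ]]
scene 376.986368419045 [[-0.551 -0.417  0.723 -0.218]
 [-0.835  0.289 -0.468  0.41 ]
 [-0.014 -0.862 -0.508  0.542]
 [ 0.     0.     0.     1.   ]]
side 507.3244912436552 [[-0.875 -0.345  0.341  0.02 ]
 [-0.484  0.59  -0.646  0.823]
 [ 0.022 -0.73  -0.683  0.962]
 [ 0.     0.     0.     1.   ]]
wrist 357.55517244894435 [[ 0.265 -0.925 -0.272  0.221]
 [-0.964 -0.255 -0.072 -0.535]
 [-0.002  0.282 -0.96   0.372]
 [ 0.     0.     0.     1.   ]]
```

View pics/scene0.png

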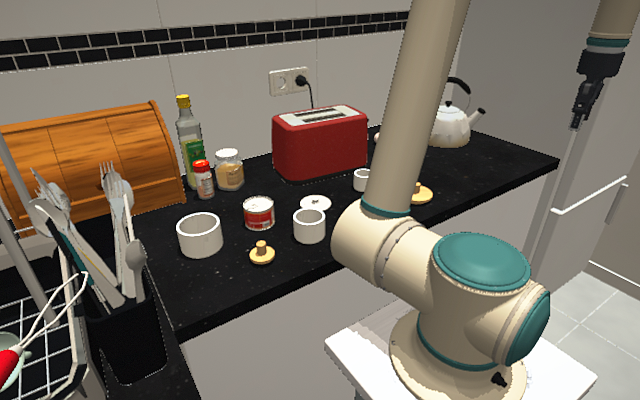

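View pics/side0.png

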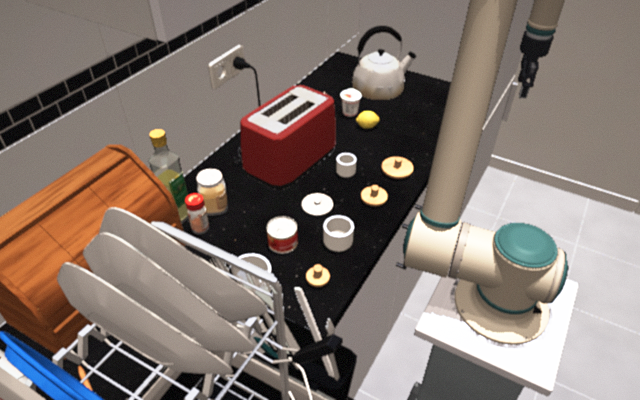

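Scene: large jar rim about (200,223), medium jar (309,216), small jar (361,174), small lid (262,254). In the side view the small lid is at (318,276), the medium lid at (374,196), the large lid at (397,168), the medium jar rim at (338,226) and the small jar rim at (346,158). The strainer is at (317,204) and the tin at (282,233).

```bash
python3 - <<'E'
from h import *
for l,n,uv,z in [('Ljar','scene',(200,222),.066),('Mjar','scene',(309,215),.058),('Sjar','scene',(361,173),.05),('Mjar','side',(338,226),.058),('Sjar','side',(346,158),.05),
 ('Slid','scene',(262,256),.019),('Slid','side',(318,276),.019),('Mlid','side',(374,196),.019),('Llid','side',(397,168),.019),('strainer','side',(317,204),.01),('tin','side',(282,228),.058),('toasterfront','side',(275,178),0),('toasterR','side',(335,140),0)]:
    print(l,n,ray(n,uv,z)[0].round(3))
# lids by colour in side view
im=cv2.imread('pics/side0.png');h=cv2.cvtColor(im,cv2.COLOR_BGR2HSV)
m=cv2.inRange(h,(12,70,120),(28,255,255));c,_=cv2.findContours(m,0,2)
for k in c:
    if 100<cv2.contourArea(k)<2000:
        P=ray('side',k[:,0],.019);(x,y),r=cv2.minEnclosingCircle(P[:,:2].astype('f4'));print(k[:,0].mean(0).round(),round(x,3),round(y,3),round(r,3))
E
```

```text
Ljar scene [0.533 0.241 0.066]
Mjar scene [0.427 0.013 0.058]
Sjar scene [ 0.543 -0.242  0.05 ]
Mjar side [0.423 0.02  0.058]
Sjar side [ 0.54  -0.247  0.05 ]
Slid scene [0.396 0.155 0.019]
Slid side [0.402 0.156 0.019]
Mlid side [ 0.41  -0.17   0.019]
Llid side [ 0.404 -0.318  0.019]
strainer side [ 0.535 -0.069  0.01 ]
tin side [0.54  0.096 0.058]
toasterfront side [ 0.704 -0.114  0.   ]
toasterR side [ 0.644 -0.372  0.   ]
[318. 275.] 0.405 0.153 0.033
[ 27. 241.] 1.09 0.437 0.063
[375. 193.] 0.415 -0.176 0.044
[214. 197.] 0.793 0.062 0.063
[128. 194.] 1.013 0.157 0.075
[169. 181.] 0.939 0.072 0.062
[397. 167.] 0.409 -0.325 0.052
[157. 133.] 1.138 -0.091 0.029
[368. 117.] 0.603 -0.513 0.051
```

View pics/wrist0.png

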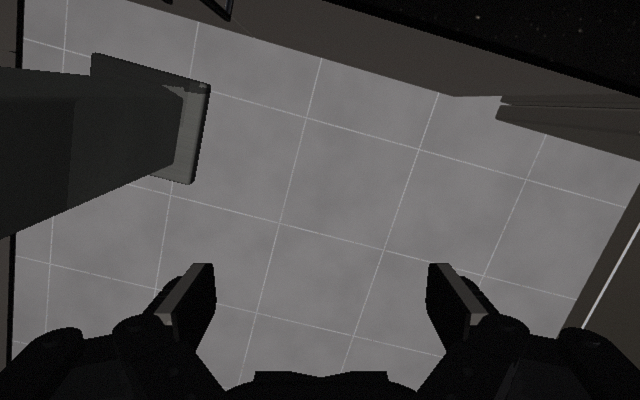

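The start view shows only floor, with the fingers at the bottom. I'll go over the large lid and small jar for a close look, turning the tool to match the world x axis.

```bash
python3 -m handwheel '[[[0,0,-4],[0,0,0.64],-0.2],[[0,0,-4],[0,0,0.64],-0.2],[[0,0,-4],[0,0,0.64],-0.2],[[0,0,-4],[0,0,0.64],-0.2],[[30,-28,-2],[0,0,0],-0.2],[[38,-35,-2],[0,0,0],-0.2],[[38,-35,-2],[0,0,0],-0.2],[[38,-35,-2],[0,0,0],-0.2],[[38,-35,-2],[0,0,0],-0.2],[[38,-35,-2],[0,0,0],-0.2],[[38,-35,-2],[0,0,0],-0.2],[[30,-28,-2],[0,0,0],-0.2],[[0,0,0],[0,0,0],-0.2],[[0,0,0],[0,0,0],-0.2]]' 40
python3 - <<'E'
from h import *
T=tool();np.save('T1.npy',T);cv2.imwrite('pics/w1.png',vision.get_image('wrist'));print(T.round(3),readout.get_state()['qpos'])
for n,P in dict(Ll=(.404,-.32,.019),Ml=(.41,-.173,.019),Sj=(.541,-.244,.05)).items(): print(n,proj('wrist',P,T))
E
```

```text
clock: 1.9
position: [0.4398, -0.2887, 0.263]
ee_rot: [0.0, 1.0, 0.0, -0.001]
contact_force: [-0.9, -0.0, -0.6]
width: 0.0513
gripper_force: 0.0
[[ 1.     0.    -0.001  0.44 ]
 [ 0.    -1.    -0.    -0.289]
 [-0.001  0.    -1.     0.263]
 [ 0.     0.     0.     1.   ]] [-7.13517910e-01  1.85437322e-01  1.54893717e+00 -8.07660417e-04
  1.40778122e+00  8.58246196e-01]
Ll [[349.09703314 198.41760219]]
Ml [[217.42684187 193.11559239]]
Sj [[273.26896987  65.23136226]]
```

View pics/w1.png

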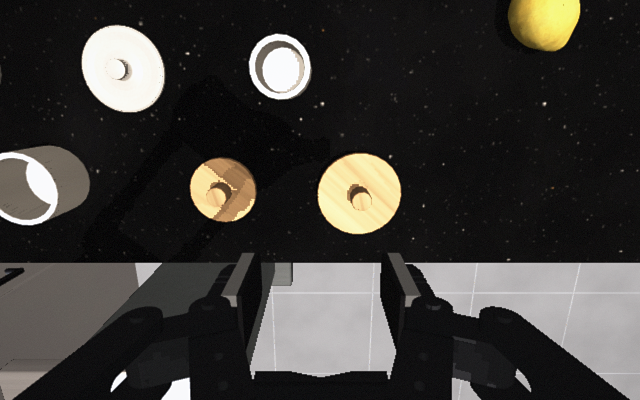

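The wrist view shows the large lid (359,193), medium lid (223,190), small jar rim (280,66), strainer (123,69) and part of the medium jar (20,190). All are sharp enough to fit circles.

```bash
cat >> h.py <<'E'
def circ(P):
    A=np.c_[2*P[:,:2],np.ones(len(P))];s=np.linalg.lstsq(A,(P[:,:2]**2).sum(1),rcond=None)[0]
    r=np.sqrt(s[2]+s[0]**2+s[1]**2);return s[0],s[1],r,np.abs(np.hypot(*(P[:,:2]-s[:2]).T)-r).max()
def blob(im,T,kind,z,rr,a=60):
    h=cv2.cvtColor(im,cv2.COLOR_BGR2HSV)
    m=cv2.inRange(h,(8,60,60),(28,255,255)) if kind=='lid' else cv2.inRange(h,(0,0,200 if kind=='jar' else kind),(180,60,255))
    m[260:]=0
    for k in cv2.findContours(m,cv2.RETR_CCOMP,2)[0]:
        if cv2.contourArea(k)>200:
            P=ray('wrist',cv2.convexHull(k)[:,0],z,T);C=circ(P)
            if rr[0]<C[2]<rr[1]: print(kind,z,k[:,0].mean(0).round(),np.round(C,4))
E
python3 - <<'E'
from h import *
T=np.load('T1.npy');im=cv2.imread('pics/w1.png')
blob(im,T,'lid',.019,(.02,.06));blob(im,T,'jar',.05,(.018,.035))
print('knob L',ray('wrist',[(361,201)],.047,T),'knob M',ray('wrist',[(215,197)],.047,T))
E
```

```text
lid 0.019 [222. 189.] [ 0.4133 -0.1792  0.0372  0.0005]
lid 0.019 [358. 193.] [ 4.085e-01 -3.307e-01  4.710e-02  4.000e-04]
lid 0.019 [338. 212.] [ 0.4049 -0.3282  0.0395  0.0144]
lid 0.019 [551.  26.] [ 0.591  -0.5062  0.0347  0.0032]
jar 0.05 [338. 212.] [ 0.4057 -0.3177  0.0296  0.0117]
jar 0.05 [278.  65.] [ 5.394e-01 -2.496e-01  2.820e-02  3.000e-04]
jar 0.05 [276.  62.] [ 0.5397 -0.2494  0.0236  0.0011]
knob L [[ 0.40905137 -0.33013115  0.047     ]] knob M [[ 0.41322547 -0.17849043  0.047     ]]
```

```bash
python3 -m handwheel '[[[-16,21,30],[0,0,0],-0.2],[[-15.3,20.8,40],[0,0,0],-0.2],[[0,0,40],[0,0,0],-0.2],[[0,0,40],[0,0,0],-0.2],[[0,0,40],[0,0,0],-0.2],[[0,0,25],[0,0,0],-0.2],[[0,0,15],[0,0,0],-0.2],[[0,0,0],[0,0,0],-0.2]]' 40
```

```text
clock: 2.95
position: [0.408, -0.3307, 0.0327]
ee_rot: [-0.001, 1.0, -0.001, -0.001]
contact_force: [-0.1, -0.4, -0.3]
width: 0.0512
gripper_force: 0.0
```

```bash
python3 -m handwheel '[[[0,0,9],[0,0,0],-0.2],[[0,0,0],[0,0,0],0.3],[[0,0,0],[0,0,0],1],[[0,0,0],[0,0,0],1],[[0,0,0],[0,0,0],1],[[0,0,0],[0,0,0],1]]' 40 && python3 -m handwheel '[[[0,0,-10],[0,0,0],1],[[0,0,-25],[0,0,0],1],[[0,0,-40],[0,0,0],1],[[0,0,-50],[0,0,0],1],[[5,-20,-50],[0,0,0],1],[[5,-40,-40],[0,0,0],1],[[5,-50,-15],[0,0,0],1],[[5,-50,0],[0,0,0],1],[[5,-50,0],[0,0,0],1],[[5,-50,0],[0,0,0],1],[[5,-50,0],[0,0,0],1],[[0,-50,0],[0,0,0],1],[[0,-50,0],[0,0,0],1],[[0,-50,0],[0,0,0],1],[[0,-45,0],[0,0,0],1],[[0,-25,0],[0,0,0],1],[[0,0,0],[0,0,0],1],[[0,0,0],[0,0,0],1]]' 
python3 - <<'E'
from h import *
T=tool();np.save('T2.npy',T);im=vision.get_image('wrist');cv2.imwrite('pics/w2.png',im);print(T.round(3))
blob(im,T,'lid',.019,(.02,.05));blob(im,T,'jar',.066,(.03,.06));blob(im,T,'jar',.058,(.03,.05));blob(im,T,130,.066,(.03,.06))
E
```

```text
clock: 3.7
position: [0.4093, -0.3307, 0.025]
ee_rot: [0.001, 1.0, -0.0, 0.0]
contact_force: [-0.3, 0.7, 5.9]
width: 0.0203
gripper_force: 39.7
clock: 5.95
position: [0.4437, 0.1989, 0.2542]
ee_rot: [0.001, 1.0, -0.0, -0.0]
contact_force: [-0.7, 0.3, -2.0]
width: 0.0202
gripper_force: 39.4
[[ 1.    -0.    -0.     0.444]
 [-0.    -1.    -0.001  0.199]
 [-0.     0.001 -1.     0.254]
 [ 0.     0.     0.     1.   ]]
lid 0.019 [632. 197.] [ 0.417  -0.1739  0.038   0.0019]
jar 0.066 [510. 195.] [4.266e-01 1.980e-02 3.620e-02 3.000e-04]
jar 0.066 [511. 196.] [0.4265 0.0196 0.032  0.0006]
jar 0.066 [271.  80.] [0.5302 0.2424 0.0318 0.0022]
jar 0.066 [590.  74.] [ 5.366e-01 -3.510e-02  3.570e-02  3.000e-04]
jar 0.066 [264.  77.] [0.5303 0.2464 0.0467 0.0026]
jar 0.066 [442.  60.] [0.5437 0.0942 0.0347 0.0016]
jar 0.058 [510. 195.] [4.244e-01 1.550e-02 3.700e-02 3.000e-04]
jar 0.058 [511. 196.] [0.4243 0.0152 0.0328 0.0006]
jar 0.058 [271.  80.] [0.5306 0.2434 0.0326 0.0022]
jar 0.058 [590.  74.] [ 5.371e-01 -4.070e-02  3.660e-02  3.000e-04]
jar 0.058 [264.  77.] [0.5306 0.2476 0.0479 0.0027]
jar 0.058 [442.  60.] [0.5444 0.0917 0.0355 0.0016]
130 0.066 [509. 195.] [4.267e-01 1.990e-02 3.660e-02 3.000e-04]
130 0.066 [514. 197.] [0.4266 0.0197 0.0315 0.0008]
130 0.066 [590.  71.] [ 5.366e-01 -3.500e-02  3.610e-02  2.000e-04]
130 0.066 [266.  80.] [5.298e-01 2.465e-01 4.720e-02 4.000e-04]
130 0.066 [260.  77.] [0.5296 0.2466 0.0425 0.0007]
130 0.066 [445.  61.] [5.443e-01 9.240e-02 3.630e-02 3.000e-04]
130 0.066 [474.  44.] [0.5453 0.0913 0.0341 0.0011]
```

View pics/w2.png

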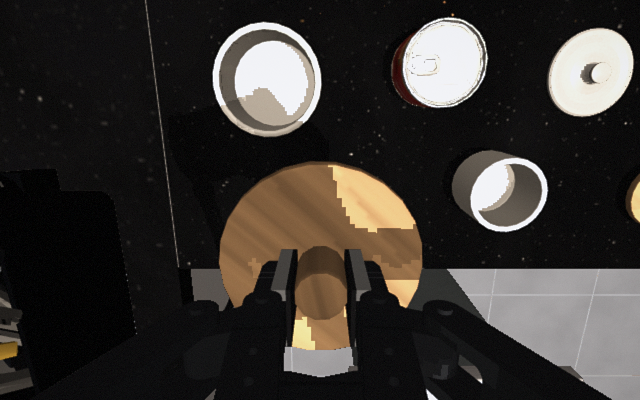

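The lid is held level, with its knob at (321,297). The large jar rim is at (267,79) and fits a 47.2 mm radius; the medium jar mouth at (510,195) fits too. Next I go above the large jar and lower.

```bash
python3 -m handwheel '[[[20,-11,0],[0,0,0],1],[[27,-15,0],[0,0,0],1],[[27,-15,15],[0,0,0],1],[[13,-6.5,30],[0,0,0],1],[[0,0,40],[0,0,0],1],[[0,0,40],[0,0,0],1],[[0,0,24],[0,0,0],1],[[0,0,0],[0,0,0],1],[[0,0,0],[0,0,0],1]]'
```

```text
clock: 7.12
position: [0.5322, 0.2466, 0.1064]
ee_rot: [-0.0, 1.0, -0.001, 0.001]
contact_force: [0.4, -0.4, -0.4]
width: 0.0201
gripper_force: 39.4
```

```bash
python3 -m handwheel '[[[-1.5,0,6],[0,0,0],1],[[0,0,6],[0,0,0],1],[[0,0,5],[0,0,0],1],[[0,0,4],[0,0,0],1],[[0,0,3],[0,0,0],1],[[0,0,0],[0,0,0],1],[[0,0,0],[0,0,0],1]]'
```

```text
clock: 8.0
position: [0.5296, 0.2471, 0.0812]
ee_rot: [0.0, 1.0, -0.0, 0.0]
contact_force: [-0.2, -0.2, -0.3]
width: 0.0203
gripper_force: 39.4
```

```bash
python3 -m handwheel '[[[0,0,0.5],[0,0,0],0.3],[[0,0,0],[0,0,0],-0.2],[[0,0,0],[0,0,0],-0.2],[[0,0,-10],[0,0,0],-0.2],[[0,0,-25],[0,0,0],-0.2],[[0,0,-40],[0,0,0],-0.2],[[-20,20,-40],[0,0,0],-0.2],[[-30,30,-35],[0,0,0],-0.2],[[-25,25,-20],[0,0,0],-0.2],[[-15,17,0],[0,0,0],-0.2],[[0,0,0],[0,0,0],-0.2],[[0,0,0],[0,0,0],-0.2]]'
python3 - <<'E'
from h import *
T=tool();np.save('T3.npy',T);im=vision.get_image('wrist');cv2.imwrite('pics/w3.png',im);print(T.round(3))
blob(im,T,'lid',.019,(.02,.05));blob(im,T,'lid',.075,(.03,.06));blob(im,T,130,.066,(.03,.06));blob(im,T,130,.058,(.03,.05))
E
```

```text
clock: 9.5
position: [0.44, 0.1554, 0.2499]
ee_rot: [-0.0, 1.0, -0.0, -0.0]
contact_force: [-0.1, 0.4, 0.8]
width: 0.0512
gripper_force: 0.0
[[ 1.    -0.    -0.001  0.44 ]
 [-0.    -1.     0.     0.155]
 [-0.001 -0.    -1.     0.25 ]
 [ 0.     0.     0.     1.   ]]
lid 0.019 [326. 197.] [4.058e-01 1.513e-01 2.800e-02 3.000e-04]
lid 0.019 [618. 195.] [ 0.4141 -0.1741  0.0378  0.0019]
lid 0.075 [618. 195.] [ 0.4288 -0.1245  0.0321  0.0016]
lid 0.075 [211.  76.] [5.282e-01 2.474e-01 4.670e-02 5.000e-04]
130 0.066 [467. 191.] [4.266e-01 1.870e-02 3.660e-02 4.000e-04]
130 0.066 [474. 196.] [0.4265 0.0184 0.0314 0.0012]
130 0.066 [553.  67.] [ 5.359e-01 -4.150e-02  3.600e-02  2.000e-04]
130 0.066 [254.  59.] [5.302e-01 2.452e-01 4.630e-02 4.000e-04]
130 0.066 [399.  55.] [5.441e-01 9.130e-02 3.630e-02 3.000e-04]
130 0.058 [467. 191.] [4.245e-01 1.530e-02 3.750e-02 4.000e-04]
130 0.058 [474. 196.] [0.4244 0.0151 0.0322 0.0012]
130 0.058 [553.  67.] [ 5.365e-01 -4.630e-02  3.690e-02  2.000e-04]
130 0.058 [254.  59.] [5.306e-01 2.474e-01 4.740e-02 4.000e-04]
130 0.058 [399.  55.] [5.449e-01 8.970e-02 3.720e-02 3.000e-04]
```

View pics/w3.png

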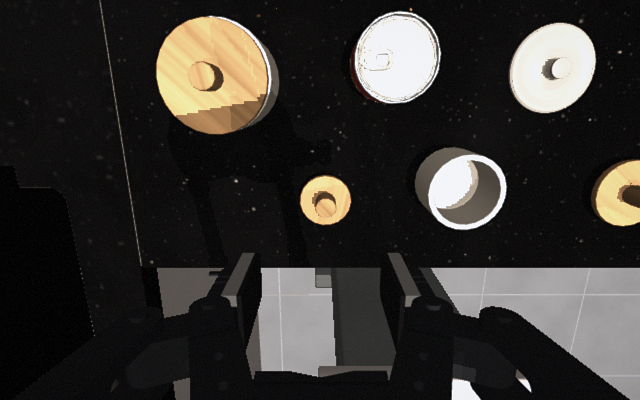

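The large lid sits flat and centred at (211,76), radius 46.7 mm at its seated height. The small lid is at (326,199). I'll pick it.

```bash
python3 -m handwheel '[[[-17,2,30],[0,0,0],-0.2],[[-17.2,2.1,40],[0,0,0],-0.2],[[0,0,40],[0,0,0],-0.2],[[0,0,40],[0,0,0],-0.2],[[0,0,35],[0,0,0],-0.2],[[0,0,20],[0,0,0],-0.2],[[0,0,11],[0,0,0],-0.2],[[0,0,5],[0,0,0],-0.2],[[0,0,4],[0,0,0],-0.2],[[0,0,0],[0,0,0],-0.2],[[0,0,0],[0,0,0],0.3],[[0,0,0],[0,0,0],1],[[0,0,0],[0,0,0],1],[[0,0,0],[0,0,0],1],[[0,0,0],[0,0,0],1]]' 40
```

```text
clock: 11.42
position: [0.4058, 0.151, 0.0263]
ee_rot: [-0.0, 1.0, -0.0, 0.001]
contact_force: [-0.5, -0.7, 5.7]
width: 0.0201
gripper_force: 39.3
```

```bash
python3 -m handwheel '[[[0,0,-10],[0,0,0],1],[[0,0,-25],[0,0,0],1],[[0,0,-40],[0,0,0],1],[[0,15,-45],[0,0,0],1],[[5,35,-35],[0,0,0],1],[[15,50,-19],[0,0,0],1],[[20,50,0],[0,0,0],1],[[20,50,0],[0,0,0],1],[[20,50,0],[0,0,0],1],[[20,50,0],[0,0,0],1],[[20,50,0],[0,0,0],1],[[20,35,10],[0,0,0],1],[[13.7,15.6,30],[0,0,0],1],[[0,0,40],[0,0,0],1],[[0,0,30],[0,0,0],1],[[0,0,0],[0,0,0],1],[[0,0,0],[0,0,0],1]]'
```

```text
clock: 13.55
position: [0.5597, -0.2501, 0.0911]
ee_rot: [0.001, 1.0, -0.0, 0.001]
contact_force: [0.7, 0.0, -0.1]
width: 0.0209
gripper_force: 39.3
```

I miscounted x by 20 mm. I'll correct that, then lower.

```bash
python3 -m handwheel '[[[-10,0,0],[0,0,0],1],[[-10.2,-0.5,0],[0,0,0],1],[[0,0,0],[0,0,0],1],[[0,0,7],[0,0,0],1],[[0,0,6],[0,0,0],1],[[0,0,5],[0,0,0],1],[[0,0,4],[0,0,0],1],[[0,0,2.5],[0,0,0],1],[[0,0,0],[0,0,0],1],[[0,0,0],[0,0,0],1]]'
```

```text
clock: 14.8
position: [0.5388, -0.2492, 0.0663]
ee_rot: [0.0, 1.0, -0.0, 0.0]
contact_force: [-2.4, 1.5, 6.3]
width: 0.0201
gripper_force: 39.9
```

Light contact at the seated height. Release, back off towards the medium lid, and look.

```bash
python3 -m handwheel '[[[0,0,0],[0,0,0],0.3],[[0,0,0],[0,0,0],-0.2],[[0,0,0],[0,0,0],-0.2],[[0,0,-10],[0,0,0],-0.2],[[0,0,-25],[0,0,0],-0.2],[[0,0,-40],[0,0,0],-0.2],[[-20,-10,-45],[0,0,0],-0.2],[[-35,-25,-40],[0,0,0],-0.2],[[-30,-20,-25],[0,0,0],-0.2],[[-15,-10,0],[0,0,0],-0.2],[[0,0,0],[0,0,0],-0.2],[[0,0,0],[0,0,0],-0.2]]'
python3 - <<'E'
from h import *
T=tool();np.save('T4.npy',T);im=vision.get_image('wrist');cv2.imwrite('pics/w4.png',im);print(T.round(3))
blob(im,T,'lid',.019,(.02,.05));blob(im,T,'lid',.059,(.02,.06));blob(im,T,130,.058,(.03,.05))
E
```

```text
clock: 16.3
position: [0.4392, -0.1845, 0.2492]
ee_rot: [-0.0, 1.0, -0.0, -0.0]
contact_force: [0.1, 1.1, -0.0]
width: 0.0512
gripper_force: 0.0
[[ 1.    -0.    -0.001  0.439]
 [-0.    -1.     0.    -0.185]
 [-0.001 -0.    -1.     0.249]
 [ 0.     0.     0.     1.   ]]
lid 0.019 [315. 192.] [ 0.4132 -0.1786  0.0371  0.0006]
lid 0.019 [394.  63.] [ 0.5408 -0.2556  0.0313  0.0006]
lid 0.059 [315. 192.] [ 0.4237 -0.1792  0.0331  0.0005]
lid 0.059 [394.  63.] [ 5.377e-01 -2.479e-01  2.790e-02  5.000e-04]
130 0.058 [117. 189.] [0.4242 0.0136 0.0376 0.0007]
130 0.058 [109. 197.] [0.4239 0.0139 0.032  0.0009]
130 0.058 [218.  68.] [ 0.5364 -0.0943  0.0369  0.0009]
130 0.058 [28. 55.] [0.5447 0.0884 0.0372 0.0006]
```

View pics/w4.png

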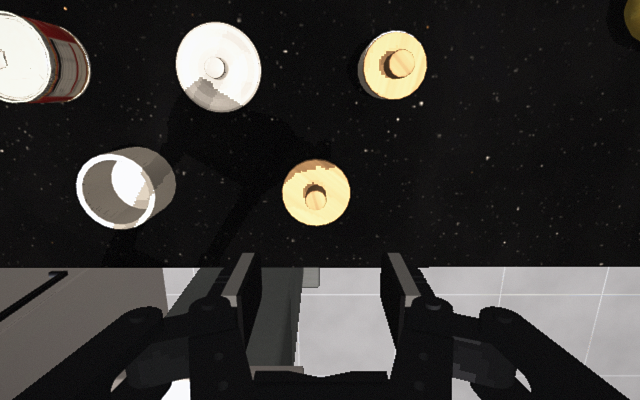

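The small lid is seated at (394,64), with a 27.9 mm radius at the right height and centred within the play. The medium lid is at (316,192); pick it.

```bash
python3 -m handwheel '[[[-13,-3,30],[0,0,0],-0.2],[[-13,-2.8,40],[0,0,0],-0.2],[[0,0,40],[0,0,0],-0.2],[[0,0,40],[0,0,0],-0.2],[[0,0,35],[0,0,0],-0.2],[[0,0,20],[0,0,0],-0.2],[[0,0,11],[0,0,0],-0.2],[[0,0,5],[0,0,0],-0.2],[[0,0,3],[0,0,0],-0.2],[[0,0,0],[0,0,0],-0.2],[[0,0,0],[0,0,0],0.3],[[0,0,0],[0,0,0],1],[[0,0,0],[0,0,0],1],[[0,0,0],[0,0,0],1],[[0,0,0],[0,0,0],1]]' 40
```

```text
clock: 18.23
position: [0.4131, -0.1785, 0.0269]
ee_rot: [0.0, 1.0, -0.0, 0.0]
contact_force: [-0.9, -0.3, 5.8]
width: 0.0198
gripper_force: 39.4
```

```bash
python3 -m handwheel '[[[0,0,-10],[0,0,0],1],[[0,0,-25],[0,0,0],1],[[0,0,-40],[0,0,0],1],[[0,-15,-40],[0,0,0],1],[[3,-35,-25],[0,0,0],1],[[4,-45,0],[0,0,0],1],[[4,-45,0],[0,0,0],1],[[0,-35,10],[0,0,0],1],[[0,-18.7,20],[0,0,0],1],[[0,0,25],[0,0,0],1],[[0,0,12],[0,0,0],1],[[0,0,0],[0,0,0],1],[[0,0,0],[0,0,0],1]]'
```

```text
clock: 19.85
position: [0.4245, 0.015, 0.1]
ee_rot: [0.0, 1.0, -0.0, 0.001]
contact_force: [0.6, 0.3, -0.7]
width: 0.0205
gripper_force: 39.3
```

```bash
python3 -m handwheel '[[[0,0,7],[0,0,0],1],[[0,0,6],[0,0,0],1],[[0,0,5],[0,0,0],1],[[0,0,4],[0,0,0],1],[[0,0,2.5],[0,0,0],1],[[0,0,0],[0,0,0],1],[[0,0,0],[0,0,0],1]]'
```

```text
clock: 20.72
position: [0.4237, 0.0154, 0.0749]
ee_rot: [0.0, 1.0, -0.0, -0.0]
contact_force: [-1.3, -1.0, 3.4]
width: 0.0204
gripper_force: 39.7
```

```bash
python3 -m handwheel '[[[0,0,0],[0,0,0],0.3],[[0,0,0],[0,0,0],-0.2],[[0,0,0],[0,0,0],-0.2],[[0,0,-10],[0,0,0],-0.2],[[0,0,-25],[0,0,0],-0.2],[[0,0,-40],[0,0,0],-0.2],[[0,0,-50],[0,0,0],-0.2],[[0,0,-50],[0,0,0],-0.2],[[0,0,-35],[0,0,0],-0.2],[[10,0,-20],[0,0,0],-0.2],[[10,0,0],[0,0,0],-0.2],[[0,0,0],[0,0,0],-0.2],[[0,0,0],[0,0,0],-0.2]]'
python3 - <<'E'
from h import *
T=tool();im=vision.get_image('wrist');cv2.imwrite('pics/w5.png',im);print(T[:3,3].round(3))
blob(im,T,'lid',.067,(.03,.05));blob(im,T,'lid',.075,(.04,.06));blob(im,T,'lid',.059,(.02,.032))
s=vision.get_image('scene');cv2.imwrite('pics/s5.png',cv2.resize(s[130:290,150:450],None,fx=2.5,fy=2.5))
E
```

```text
clock: 22.35
position: [0.4429, 0.0155, 0.3034]
ee_rot: [-0.0, 1.0, -0.0, -0.002]
contact_force: [0.1, 0.3, -0.0]
width: 0.0511
gripper_force: 0.0
[0.443 0.015 0.303]
lid 0.067 [319. 184.] [0.4238 0.0163 0.0369 0.0007]
lid 0.067 [89. 80.] [0.5281 0.251  0.0485 0.001 ]
lid 0.075 [89. 80.] [0.5278 0.246  0.0474 0.001 ]
lid 0.059 [580.  73.] [ 0.538  -0.2468  0.0296  0.0027]
```

View pics/w5.png

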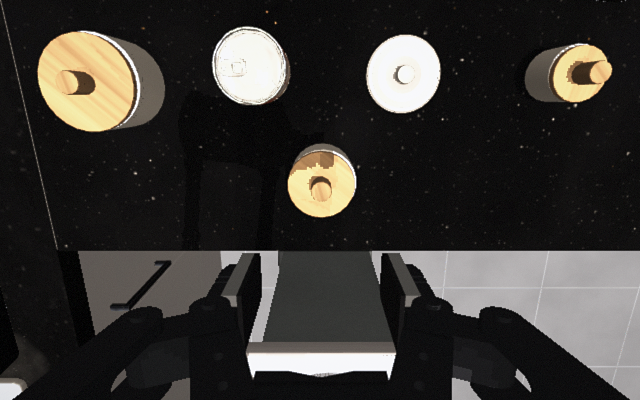

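View pics/s5.png

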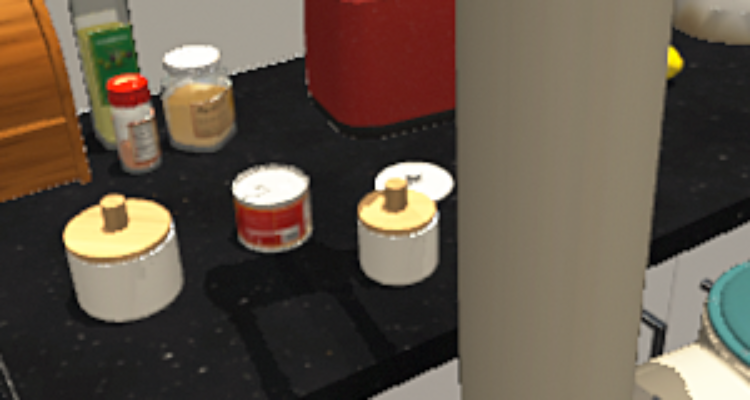

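All three lids sit flat on their jars: large (89,80), medium (321,183) and small (580,73) in the wrist view. The tin and strainer are untouched, and the gripper is clear.

```bash
python3 -c "from rig import manip;print(manip.sign_off())"
```

```text
the job is handed in; nothing more can be done
None
```

All three lids are seated flat on their matching jars, the strainer lid and the tin were left alone, and the job was handed in at about 22 s on the robot's clock.

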